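# Clear the engraver's bit at the dust hood

## Robot

A 7-joint arm with a two-finger parallel gripper is mounted at the origin on the work surface. World frame = base frame: x ahead of the robot, y to its left, z up, the work surface at z = 0. Lengths are in m, angles in rad, forces in N, time in s.
With the tool pointing down it reaches from about 0.4 to 0.875 m from the base axis. Payload 19.3 kg.
Tool frame: the origin (TCP) lies midway between the tips of the shut fingers; the grasp point (between the pads) lies 19 mm behind it; z points along the fingers, y is the line along which they close (so a half turn about z gives the same grasp; the last joint's range is limited). The gripper opens to 85 mm and grips with 20 to 120 N. Pads are 22 mm wide; open, the fingers measure 114 mm over their backs; the gripper's body (76 mm by 85 mm) begins 54 mm behind the grasp point. The pads swing forward as they close: fully open they stand 13 mm farther back than shut.
Start: joints at [-1.319, 0.521, -0.036, 1.599, 0.021, 1.021, -0.113], TCP at [0.198, 0.593, 0.231] pointing down, gripper open.
Joint ranges: [-2.91, 2.91], [-0.3, 2.13], [-1.5, 1.42], [0.17, 2.43], [-1.26, 4.41], [0.16, 1.93], [-2.52, 2.52]. Speed limits (rad/s): [1.89, 1.89, 2.39, 2.39, 3.01, 3.01, 3.01].

## Interface

Orientations are given as [roll, pitch, yaw] about the fixed x, y, z axes, in that order (R = Rz(yaw) Ry(pitch) Rx(roll)).
In Python, from workcell import telemetry, grab_frame, calibration, bot, outline_of, landmark_of gives the robot as it stands. The module is installed in compiled form; this text tells all that it offers.
- The arm moves only by the shell command python3 -m inch 'ROWS' [FORCE]. ROWS is JSON, a list of rows, each a list of 7 numbers: the shift along the tool's x, y, z in m, then the turn, a rotation vector about the tool's x, y, z in rad, then the closure, from 0 (fully open) to 1 (shut). A call has 1 to 5 rows; each row shifts and turns the commanded pose from where the row before left it, along the tool's axes as they then stand; what a row does not reach is not made up. A row lasts 1/10 s, in which the tool goes at most 50 mm and 8.59 degrees, less where a joint would pass 70% of its speed; a pose out of reach is approached as far as the arm can. A call is refused whole if a number of a shift passes 0.05 or a number of a turn 0.15, either way. A call with a gripper value outside its range is refused whole. The fingers move at their own pace and stop on an object; FORCE is the grip in N (left out, the last holds). Time passes only in rows, so rows that do not move let the fingers close. It gives the time, the measured TCP pose, the force, the opening and the grip force at its end, in the units of the state.
- telemetry.observe(): the state, without advancing time (a new reading comes with each control period).
- grab_frame(name): name is "scene" or "side" or "wrist"; returns the picture (480x640x3 uint8, red, green, blue); there is no depth.
- calibration(name): a dict with "fovy" (degrees; the focal length in pixels is half the picture's height over the tangent of half this angle, whatever the lens; pixels are square), "cx", "cy" (the principal point, pixels), "pose" (4x4, takes a point from camera to world coordinates). Camera axes: x right, y down, z forward; pixel columns grow to the right and rows downward; lengths in m; the calibration is good to about 2 mm. A picture is of the moment at which its call begins: read the wrist's pose just before it. calibration takes no time and is no camera call; for the wrist camera it gives the pose at the moment of the call.
- bot.job_done(): hands the job in; it is judged then, once.
Trained networks look in the newest picture that a camera, given by its name, has taken for a name from the list of things; names that differ only in an ending like _2 or _b are one class to them, and where a whole thing is asked for, a point or a joint stands for the part that bears it (a point fixed in the world has none). Each returns a list of dicts, best first, with "score" (0 to 1); they miss things now and then, are a little off and sometimes report something else, mostly with a low value. They report only what shows in the picture. A call takes as long as a camera call.
- outline_of(label, camera): "region" (480x640 bool, what is visible of it) and "rect" ([left, top, right, bottom] in pixels, round what is visible of it).
- landmark_of(label, camera): "xy" ([column, row] in pixels: a listed point, or the origin of a listed thing).
The state is a dict: "clock": time; "qpos": joint angles; "qd": joint speeds; "joint_efforts": joint torques, N m; "position": TCP position; "tool_rot": TCP orientation; "force": force on the tool from outside, world axes, zero at the start; "moment": the same for the moment, N m; "grip_width": finger opening in m; "finger_force": force on a finger pad.
Only numpy, scipy, OpenCV 4.12 (cv2) and the standard library are available. Lean on these libraries where they do the work, as an engineer would, in place of code of your own. Each camera call takes 0.05 s, during which the arm holds its last target. There are 200 camera calls.

## Task

Turn the dust extractor's dial clockwise until its white pointer stands at the long, thick tick of the scale. Then draw the cordless engraver (the thick, flat-sided tool) out of its tube in the leaning rack, turn it level with its bit pointing straight at the middle of the hood's mouth, and keep it there, raised in your grip and still, with the tip no more than a hand's breadth (about 8 cm) before the mouth but touching nothing. Finish while holding it like that; leave the dial as set, and leave the other tools and things on the bench where they are.

Things in the scene. Friction and masses are not known exactly. Their poses are not given: they have to be found in the camera images.
- control_box: Fixed grey control box of the extractor, 150 x 130 x 50 mm high; origin under its centre, z up; the dial is in the middle of its top. White ticks lie flat around the dial every 0.5 rad (dial values 0 to 3.0), from the box's -x side clockwise seen from above; six are thin and 10 mm long, the fifth (value 2.0) is 22 mm long and 5 mm thick.
- dial (a joint): Dial angle in rad, 0 to 3.0, growing clockwise seen from above; at 0 the pointer points to the box's -x side. The long tick is at 2.0; starts lie in 0.6 to 1.3. It stays where left (friction 0.04 N m). A black 44 mm disc with an upright grip bar across it, 42 mm long, 14 mm thick, its top 94 mm above the bench; a white line on one end of the bar's top is the pointer.
- dial_grip (a point): Point on the dial's axis, 87 mm above the bench, at the height to grip the bar (7 mm below its top, 23 mm above the disc); its axes turn with the dial: x along the bar (pointer at the -x end), z up.
- index_mark (a point): Centre of the long, thick tick, on top of the control box, 47 mm from the dial's axis.
- rack: Fixed steel tool rack, foot 150 x 250 mm; z up. Three square tubes side by side along its y, 80 mm apart, lean 40 degrees from upright towards its +x (upper end away from the robot); 32 mm square outside, 24 mm inside, 72 mm deep, mouths' centres at (30, -80, 85), (30, 0, 85), (30, 80, 85) mm. A 16 mm wide strip goes on 85 mm beyond each mouth under the tool. One tool per tube, in any order.
- engraver: Cordless engraver, 0.2 kg, 182 mm long: flat-sided grey body 110 x 28 (y) x 32 mm (z) with black end cap, 32 mm collar, nose 18 mm thick, bit 5 mm thick. Origin at the body's centre; x along the tool to the bit; y across the 28 mm width, level in the rack. The collar (front face at x = 63 mm) rests on the tube's rim, the 64 mm beyond are in the tube: draw it over 64 mm along the tube to free it.
- bit_tip (a point): Tip of the engraver's bit, at x = 127 mm in the engraver's frame.
- hood: Fixed sheet-metal dust hood, a pyramid with an open mouth 260 mm wide and 220 mm high; the mouth lies in the plane x = 0 of its frame and faces -x; x points into the hood, z up; origin on the bench below the mouth's centre.
- mouth (a point): Centre of the hood's mouth, 200 mm above the bench; axes as the hood's.
- file: Bystander: file with a turned wooden handle, up to 32 mm thick, in another tube of the rack; origin at the handle's middle, x towards its point; same length of handle and same collar as the engraver.
- burnisher: Bystander: burnisher with a thin 15 mm wooden handle and a 32 mm ball near its end, in the third tube; origin and axes as for the file.
- polish_jar: Bystander: glass jar, 52 mm diameter, 70 mm high; origin under its centre.
- oil_can: Bystander: can, 60 mm diameter, 100 mm high; origin under its centre.
- hammer: Bystander: hammer lying on the bench.
- wrench: Bystander: wrench lying on the bench.
- rivet_tray: Bystander: steel tray with rivets, 90 x 120 x 30 mm; origin under its centre.

How it is judged:
On the way, in this order (a step that is already met when the one before it is completed fails the run):
1. the dial is turned to the long tick (value of joint dial between 1.88 and 2.12 rad and velocity of joint dial between -0.1 and 0.1 rad/s), for 0.2 s.
2. the engraver is drawn out of its tube, the dial still at the long tick (value of joint dial between 1.88 and 2.12 rad and height (world z) of engraver above 0.18 m and contact force between engraver and the fingers above 1 N and contact force between engraver and rack below 0.1 N), for 0.1 s.
At the end, for the whole second after the job is handed in: Dial within 0.12 rad of the long tick. Engraver at rest in the fingers, carried by nothing else, over 130 mm up, level within 12 degrees, bit towards the hood within 17 degrees; tip 5 to 140 mm before the mouth, within 70 mm sideways and 60 mm in height of its centre (value of joint dial between 1.88 and 2.12 rad and x of bit_tip in the frame of mouth between -0.14 and -0.005 m and y of bit_tip in the frame of mouth between -0.07 and 0.07 m and z of bit_tip in the frame of mouth between -0.06 and 0.06 m and x of engraver in the frame of mouth below -0.11 m and angle between the x axis of engraver and the x axis of hood, either way round below 0.3 rad and angle between engraver's own x axis and vertical between 1.361 and 1.781 rad and height (world z) of engraver above 0.13 m and contact force between engraver and the fingers above 2 N and contact force between engraver and rack below 0.3 N and contact force between engraver and hood below 0.3 N and contact force between engraver and control_box below 0.3 N and linear speed of engraver below 0.03 m/s and angular speed of engraver below 0.2 rad/s); the arm keeps its last pose, push and grip.
It fails at once if another tool in the rack is disturbed (moved over 30 mm) (distance of any of file, burnisher from where it was at the start of the episode above 0.03 m).
It fails at once if a thing on the bench is disturbed (moved over 40 mm) (distance of any of polish_jar, oil_can, hammer, wrench, rivet_tray from where it was at the start of the episode above 0.04 m).
It also fails if it takes over 48 s, if anything falls off the work surface, if the arm or the gripper's body presses on something with over 40 N, if the wrist force passes 120 N, or if a joint passes its speed limit or range.

## Working session

There is one attempt and no reset: what is moved stays moved. The work goes in short steps, Python scripts to look and compute and a shell command to move; the robot and the scene stay as the last step left them, time stands still between calls to the robot, and variables do not carry over. Pictures are saved under pics/ and viewed, at most 11 in all, crops included, and the job is handed in when it is done.

```bash
mkdir -p pics; ls
cat > h.py <<'E'
import numpy as np, cv2
from scipy.spatial.transform import Rotation as R
from workcell import telemetry, grab_frame, calibration, bot, outline_of, landmark_of
def cal(n):
    c=calibration(n); return (240/np.tan(np.radians(c['fovy'])/2),c['cx'],c['cy'],np.array(c['pose']))
def ray(n,xy,c=None):
    f,cx,cy,P=c or cal(n); d=P[:3,:3]@np.array([(xy[0]-cx)/f,(xy[1]-cy)/f,1]); return P[:3,3],d/np.linalg.norm(d)
def onz(n,xy,z,c=None):
    o,d=ray(n,xy,c); return o+d*(z-o[2])/d[2]
def tri(rs):
    A=sum(np.eye(3)-np.outer(d,d) for o,d in rs); b=sum((np.eye(3)-np.outer(d,d))@o for o,d in rs)
    p=np.linalg.solve(A,b); return p,max(np.linalg.norm(np.cross(p-o,d)) for o,d in rs)
def proj(n,p,c=None):
    f,cx,cy,P=c or cal(n); q=P[:3,:3].T@(np.asarray(p)-P[:3,3]); return np.array([cx+f*q[0]/q[2],cy+f*q[1]/q[2]])
def tool():
    s=telemetry.observe(); return s
E
python3 - <<'E'
from h import *
np.set_printoptions(precision=3,suppress=True)
s=telemetry.observe(); print({k:np.round(v,3) for k,v in s.items()})
for n in("scene","side","wrist"):
    im=grab_frame(n); cv2.imwrite(f"pics/{n}0.png",im[...,::-1]); c=cal(n); print(n,c[0],c[1],c[2]);print(c[3])
    if n=="wrist": continue
    for l in "control_box dial_grip index_mark rack engraver bit_tip hood mouth file burnisher polish_jar oil_can hammer wrench rivet_tray".split():
        r=landmark_of(l,n); print(l,[(np.round(a['xy'],1),round(a['score'],2)) for a in r[:2]])
E
```

```text
pics
{'clock': np.float64(0.0), 'qpos': array([-1.319,  0.522, -0.036,  1.6  ,  0.021,  1.021, -0.113]), 'qd': array([ 0.001, -0.001,  0.   ,  0.001, -0.001, -0.001, -0.001]), 'joint_efforts': array([ -0.   , -92.712,   1.979, -36.995,   0.018,   0.008,  -0.   ]), 'position': array([0.198, 0.593, 0.231]), 'tool_rot': array([-3.14,  0.  ,  2.82]), 'force': array([-0.551, -0.229, -1.323]), 'moment': array([-0.028,  0.009, -0.008]), 'finger_force': np.float64(0.0), 'grip_width': np.float64(0.085)}
scene 545.109998399375 316.7842752958285 238.97668178062827
[[-0.298  0.57  -0.766  1.391]
 [ 0.955  0.167 -0.247  0.304]
 [-0.013 -0.805 -0.594  0.777]
 [ 0.     0.     0.     1.   ]]
control_box [(array([200.3, 234. ]), 0.85), (array([232.8, 347.8]), 0.23)]
dial_grip [(array([186.9, 200.9]), 0.88), (array([200.3, 231.3]), 0.22)]
index_mark [(array([205.8, 220.3]), 0.98), (array([188.1, 203. ]), 0.32)]
rack [(array([314.5, 264.4]), 0.77)]
engraver [(array([308.5, 235.2]), 0.92)]
bit_tip []
hood [(array([518.1, 309.7]), 0.61)]
mouth [(array([543.7, 228.9]), 0.63), (array([198.7, 229.8]), 0.29)
[... 774 characters left out ...]
2)]
hood [(array([262. , 167.1]), 0.97), (array([304.8, 249.4]), 0.65)]
mouth [(array([258.8, 108.8]), 0.83), (array([379.4, 357.1]), 0.5)]
file [(array([321.3, 275.3]), 0.69)]
burnisher [(array([290.5, 222. ]), 0.66)]
polish_jar [(array([303.6, 247.5]), 0.69), (array([379.9, 359.5]), 0.6)]
oil_can [(array([364.6, 234.3]), 0.87)]
hammer [(array([396.8, 305.1]), 0.91)]
wrench [(array([373.5, 419.2]), 0.8), (array([261.1, 164.8]), 0.67)]
rivet_tray [(array([332.4, 206.3]), 0.75), (array([279.9, 400.4]), 0.37)]
wrist 386.1166340385337 321.47982894657986 236.32695606310443
[[ 0.317  0.914  0.253  0.133]
 [ 0.948 -0.305 -0.084  0.614]
 [ 0.     0.267 -0.964  0.373]
 [ 0.     0.     0.     1.   ]]
```

View pics/scene0.png

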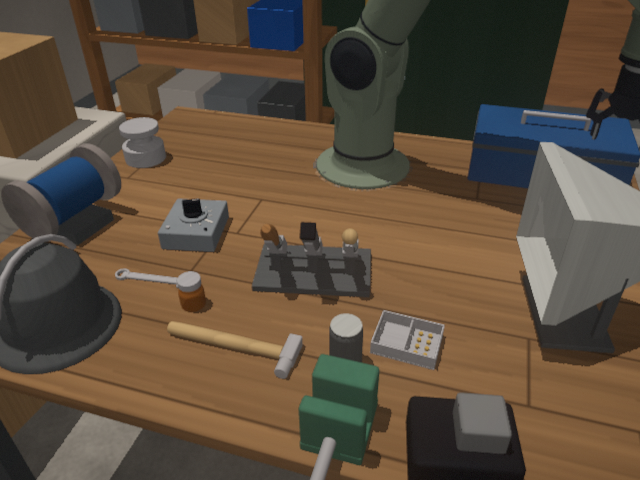

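View pics/side0.png

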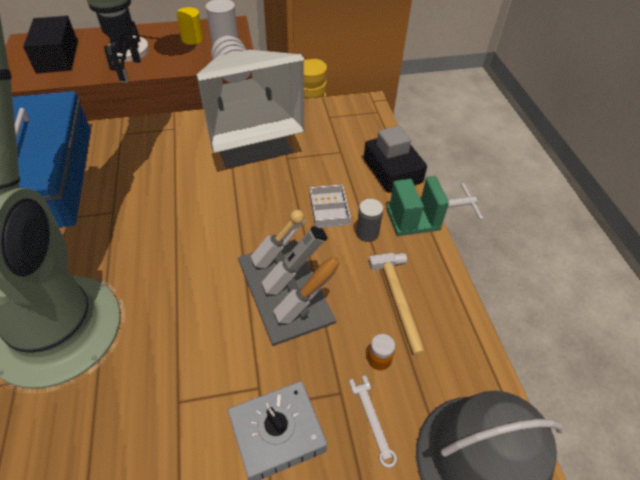

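Run:
```python
from h import *
np.set_printoptions(precision=3,suppress=True)
S=dict(control_box=(200.3,234),dial_grip=(186.9,200.9),index_mark=(205.8,220.3),rack=(314.5,264.4),engraver=(308.5,235.2),hood=(518.1,309.7),mouth=(543.7,228.9),file=(268.5,232.6),burnisher=(351.1,238.7),polish_jar=(192.8,304.5),oil_can=(344.2,363.2),hammer=(231.5,346.4),wrench=(156.9,276.7),rivet_tray=(405.7,342.4))
D=dict(control_box=(276.6,436.2),dial_grip=(276.9,416.5),index_mark=(275.1,400.3),rack=(275.9,291.4),engraver=(307.8,247.4),hood=(262,167.1),mouth=(258.8,108.8),file=(321.3,275.3),burnisher=(290.5,222),polish_jar=(379.9,359.5),oil_can=(364.6,234.3),hammer=(396.8,305.1),wrench=(373.5,419.2),rivet_tray=(332.4,206.3))
for k in S: p,e=tri([ray("scene",S[k]),ray("side",D[k])]); print(k,p,round(e,4))
```

```text
control_box [ 0.438 -0.309 -0.011] 0.0027
dial_grip [ 0.449 -0.315  0.095] 0.0042
index_mark [ 0.451 -0.27   0.051] 0.006
rack [0.485 0.007 0.004] 0.0021
engraver [0.56  0.018 0.139] 0.0001
hood [ 0.502  0.444 -0.003] 0.0006
mouth [0.507 0.446 0.199] 0.0042
file [ 0.575 -0.06   0.14 ] 0.001
burnisher [0.536 0.101 0.131] 0.0014
polish_jar [ 0.677 -0.198 -0.001] 0.0014
oil_can [ 0.733  0.144 -0.005] 0.0035
hammer [ 0.754 -0.074 -0.006] 0.0035
wrench [ 0.628 -0.316  0.004] 0.0028
rivet_tray [0.667 0.243 0.011] 0.0008
```

The scene picture shows the control box at (195,222), the rack with the file, engraver and burnisher at (268,235), (308,235) and (351,240), and the hood at right around (570,250). The side picture shows the dial at (276,420), with the pointer and the long tick both near (275,403). I'll raise the arm, swing it around the base to the dial and look from there.

```bash
python3 -m inch '[[0,0,-0.05,0,0,0,0],[0,0,-0.05,0,0,0,0],[0,0,-0.05,0,0,0,0],[0,0,-0.04,0,0,0,0]]'
python3 -m inch '[[-0.05,-0.005,0,0,0,0.08,0],[-0.05,-0.005,0,0,0,0.08,0],[-0.05,-0.005,0,0,0,0.08,0],[-0.05,-0.005,0,0,0,0.08,0],[-0.05,-0.005,0,0,0,0.08,0]]'
python3 -m inch '[[-0.05,-0.005,0,0,0,0.08,0],[-0.05,-0.005,0,0,0,0.08,0],[-0.05,-0.005,0,0,0,0.08,0],[-0.05,-0.005,0,0,0,0.08,0],[-0.05,-0.005,0,0,0,0.08,0]]'
python3 -m inch '[[-0.05,-0.005,0,0,0,0.08,0],[-0.05,-0.005,0,0,0,0.08,0],[-0.05,-0.005,0,0,0,0.08,0],[-0.05,-0.005,0,0,0,0.08,0],[-0.05,-0.005,0,0,0,0.08,0]]'
```

```text
clock: 2.05
position: [0.1977, 0.5928, 0.4246]
tool_rot: [3.139, -0.0, 2.82]
force: [-0.0, 0.7, -0.1]
grip_width: 0.0851
finger_force: 0.0
clock: 2.55
position: [0.4068, 0.4551, 0.4212]
tool_rot: [3.142, 0.0, 2.416]
force: [0.4, 0.7, -0.1]
grip_width: 0.0855
finger_force: 0.0
clock: 3.05
position: [0.5442, 0.2481, 0.4212]
tool_rot: [3.142, 0.0, 2.016]
force: [0.7, 0.0, 0.0]
grip_width: 0.0856
finger_force: 0.0
clock: 3.55
position: [0.5901, 0.004, 0.4213]
tool_rot: [3.141, 0.0, 1.617]
force: [1.8, 0.2, -0.1]
grip_width: 0.0858
finger_force: 0.0
```

Run:
```python
import cv2,numpy as np
a=cv2.imread('pics/scene0.png')[180:270,145:245]; b=cv2.imread('pics/side0.png')[375:480,220:335]
r=lambda i:cv2.resize(i,(400,400),interpolation=cv2.INTER_CUBIC)
cv2.imwrite('pics/dial0.png',np.hstack([r(a),r(b)]))
```

```text
(no output)
```

View pics/dial0.png

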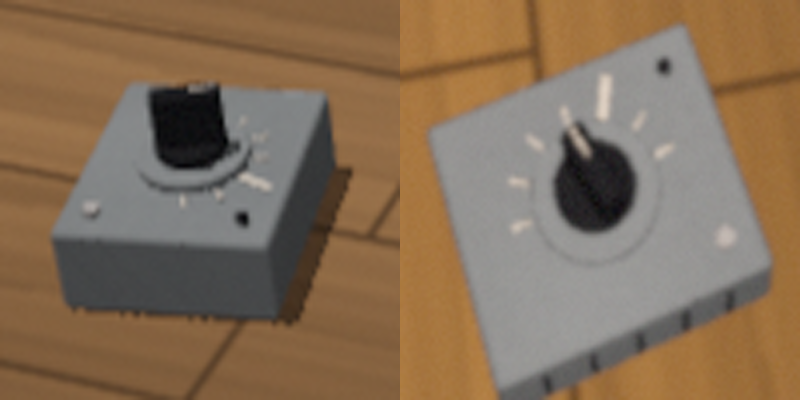

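The crop shows the long tick at (605,95) and the pointer at (577,135), which puts the dial at about 1.2 to 1.3. I'll continue to above the dial.

```bash
python3 -m inch '[[-0.05,-0.008,0.02,0,0,0.085,0.3],[-0.05,-0.008,0.03,0,0,0.085,0.5],[-0.05,-0.008,0.03,0,0,0.085,0.5],[-0.05,-0.008,0.03,0,0,0.085,0.5],[-0.05,-0.008,0.03,0,0,0.085,0.5]]'
python3 -m inch '[[-0.04,-0.008,0.02,0,0,0.085,0.5],[-0.04,-0.008,0,0,0,0.085,0.5],[0,0,0,0,0,0,0.5],[0,0,0,0,0,0,0.5]]'
python3 - <<'E'
from h import *
np.set_printoptions(precision=4,suppress=True)
c=cal("wrist"); im=grab_frame("wrist"); cv2.imwrite("pics/w1.png",im[...,::-1])
for l,z in (("control_box",0),("dial_grip",.087),("index_mark",.05)):
    for a in landmark_of(l,"wrist")[:2]: print(l,np.round(a['xy'],1),round(a['score'],2),onz("wrist",a['xy'],z,c))
E
```

```text
clock: 4.05
position: [0.53, -0.2043, 0.3001]
tool_rot: [3.141, 0.0, 1.191]
force: [1.4, -0.5, -0.4]
grip_width: 0.043
finger_force: 0.0
clock: 4.45
position: [0.4835, -0.2697, 0.2812]
tool_rot: [3.141, -0.0, 1.024]
force: [0.9, 0.5, -0.5]
grip_width: 0.0427
finger_force: 0.0
control_box [310.2 240.7] 0.63 [ 0.4435 -0.3094  0.    ]
dial_grip [309.5 270.7] 0.72 [ 0.4431 -0.3135  0.087 ]
index_mark [294.6 213.2] 0.93 [ 0.4541 -0.2658  0.05  ]
```

View pics/w1.png

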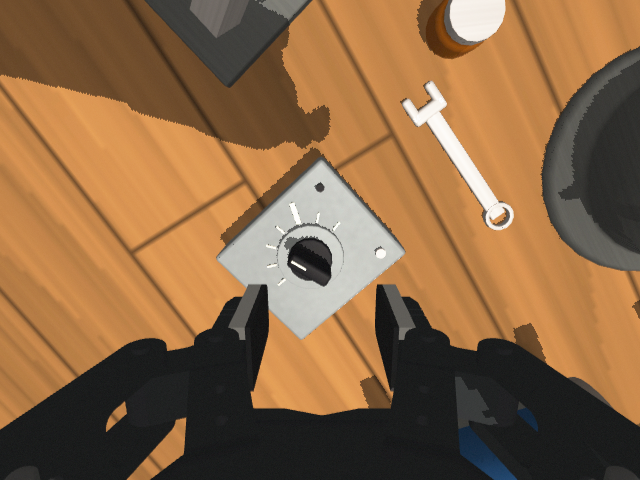

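The wrist view shows the dial at (310,260), the white pointer line from about (291,262) to (306,271), and the long tick at (295,213). I'll fit the angles from these pixels.

Run:
```python
from h import *
np.set_printoptions(precision=4,suppress=True)
im=cv2.imread("pics/w1.png"); c=cal("wrist")
g=(im.min(2)>200).astype(np.uint8); n,L,st,ce=cv2.connectedComponentsWithStats(g[195:300,250:360])
# camera pose: arm unmoved since picture
T=[];P=None
for i in range(1,n):
    if st[i,4]<4: continue
    xy=ce[i]+[250,195]; print(xy,st[i,4])
    ys,xs=np.where(L==i)
    pts=np.array([onz("wrist",(x+250,y+195),.05,c)[:2] for x,y in zip(xs,ys)])
    pz=np.array([onz("wrist",(x+250,y+195),.094,c)[:2] for x,y in zip(xs,ys)])
    if len(xs)>5:
        w,v=np.linalg.eigh(np.cov(pz.T)); print('  z.05',pts.mean(0),' z.094',pz.mean(0),'dir94',np.arctan2(v[1,1],v[0,1]))
s=telemetry.observe(); print(s['position'],s['tool_rot'])
```

```text
[331.8  197.35] 20
  z.05 [ 0.4944 -0.2699]  z.094 [ 0.4973 -0.2629] dir94 2.217356873511127
[336.6 195.8] 5
[350.2981 201.2308] 104
  z.05 [ 0.5079 -0.2826]  z.094 [ 0.5092 -0.274 ] dir94 1.808144914877265
[294.935  212.8618] 123
  z.05 [ 0.4555 -0.2644]  z.094 [ 0.463 -0.258] dir94 1.3596119466655665
[339.2045 209.1591] 88
  z.05 [ 0.4947 -0.2837]  z.094 [ 0.4975 -0.2751] dir94 1.9812605081623782
[315.5714 206.2857] 7
  z.05 [ 0.4763 -0.2693]  z.094 [ 0.4813 -0.2623] dir94 2.635909818972339
[317.6154 217.2308] 26
  z.05 [ 0.4723 -0.2797]  z.094 [ 0.4778 -0.2715] dir94 0.8240420549066768
[352.5701 220.7757] 107
  z.05 [ 0.5    -0.3007]  z.094 [ 0.5023 -0.29  ] dir94 -2.7432924484485577
[337.825 224.85 ] 40
  z.05 [ 0.4854 -0.2967]  z.094 [ 0.4894 -0.2865] dir94 -2.9355068373240134
[280.1538 229.6923] 26
  z.05 [ 0.4337 -0.2712]  z.094 [ 0.4438 -0.264 ] dir94 1.8167435661788434
[341.75 227.25] 4
[323.3532 242.7187] 654
  z.05 [ 0.4636 -0.3052]  z.094 [ 0.4701 -0.294 ] dir94 1.8786887336157112
[340.   230.25] 4
[358.5556 234.4444] 9
  z.05 [ 0.4982 -0.3159]  z.094 [ 0.5006 -0.3035] di
[... 414 characters left out ...]
-2.7170655233995125
[298.1143 265.3714] 35
  z.05 [ 0.429  -0.3124]  z.094 [ 0.4396 -0.3004] dir94 2.04893973871046
[271.64 265.6 ] 25
  z.05 [ 0.4057 -0.2986]  z.094 [ 0.4191 -0.2882] dir94 2.85119176298929
[352.  265.5] 4
[334.6 273.4] 5
[350.25 273.5 ] 4
[356.4615 278.0769] 26
  z.05 [ 0.4732 -0.3554]  z.094 [ 0.4786 -0.3382] dir94 1.5400121827778925
[281.375  281.8333] 24
  z.05 [ 0.4046 -0.3187]  z.094 [ 0.4181 -0.3059] dir94 -2.983703844614547
[355.6667 286.5714] 21
  z.05 [ 0.4678 -0.3631]  z.094 [ 0.4738 -0.3451] dir94 1.202767609074989
[327.0769 286.4615] 13
  z.05 [ 0.4424 -0.3477]  z.094 [ 0.4515 -0.3314] dir94 2.8036008163964428
[ 0.4844 -0.2683  0.281 ] [ 3.1415 -0.0003  1.0269]
```

```bash
cat >> h.py <<'E'
def plan(tp,trot,n,p=None,rot=None):
    "per-row tool shifts and turns for straight interpolation to target pose"
    s=telemetry.observe(); p=np.array(s['position'] if p is None else p); A=R.from_euler('xyz',s['tool_rot'] if rot is None else rot)
    B=R.from_euler('xyz',trot); w=(A.inv()*B).as_rotvec(); out=[]
    for i in range(n):
        d=A.inv().apply((np.array(tp)-p)/n); out.append(np.r_[d,w/n]); A=A*R.from_rotvec(w/n)
    for r in out: print('['+','.join(f'{x:.3f}' for x in r)+']')
E
python3 -c "
from h import *
plan([.4458,-.3106,.13],[np.pi,0,2.08],8)"
```

```text
[-0.007,-0.001,0.019,0.000,-0.000,-0.132]
[-0.007,-0.002,0.019,0.000,-0.000,-0.132]
[-0.006,-0.003,0.019,0.000,-0.000,-0.132]
[-0.006,-0.004,0.019,0.000,-0.000,-0.132]
[-0.005,-0.005,0.019,0.000,-0.000,-0.132]
[-0.005,-0.005,0.019,0.000,-0.000,-0.132]
[-0.004,-0.006,0.019,0.000,-0.000,-0.132]
[-0.003,-0.006,0.019,0.000,-0.000,-0.132]
```

```bash
python3 -m inch '[[-0.007,-0.001,0.019,0,0,-0.132,0.5],[-0.007,-0.002,0.019,0,0,-0.132,0.5],[-0.006,-0.003,0.019,0,0,-0.132,0.5],[-0.006,-0.004,0.019,0,0,-0.132,0.5],[-0.005,-0.005,0.019,0,0,-0.132,0.5]]'
python3 -m inch '[[-0.005,-0.005,0.019,0,0,-0.132,0.5],[-0.004,-0.006,0.019,0,0,-0.132,0.5],[-0.003,-0.006,0.019,0,0,-0.132,0.5],[0,0,0,0,0,0,0.5],[0,0,0,0,0,0,0.5]]'
python3 - <<'E'
from h import *
np.set_printoptions(precision=4,suppress=True)
c=cal("wrist"); im=grab_frame("wrist"); cv2.imwrite("pics/w2.png",im[...,::-1])
for l,z in (("dial_grip",.087),("index_mark",.05)):
    for a in landmark_of(l,"wrist")[:2]: print(l,np.round(a['xy'],1),round(a['score'],2),onz("wrist",a['xy'],z,c))
g=(im.min(2)>200).astype(np.uint8); n,L,st,ce=cv2.connectedComponentsWithStats(g)
for i in range(1,n):
    if 20<st[i,4]<1500:
        ys,xs=np.where(L==i); pz=np.array([onz("wrist",(x,y),.094,c)[:2] for x,y in zip(xs,ys)]); w,v=np.linalg.eigh(np.cov(pz.T))
        print(ce[i],st[i,4],pz.mean(0),onz("wrist",ce[i],.05,c)[:2],'dir',np.arctan2(v[1,1],v[0,1])%np.pi)
E
```

```text
clock: 5.15
position: [0.4605, -0.2949, 0.1853]
tool_rot: [3.141, -0.0, 1.692]
force: [-0.3, -0.4, -0.5]
grip_width: 0.0428
finger_force: 0.0
clock: 5.65
position: [0.4468, -0.3111, 0.1294]
tool_rot: [3.141, -0.0, 2.077]
force: [0.1, 1.2, -0.0]
grip_width: 0.0425
finger_force: 0.0
dial_grip [317.6 270.4] 0.68 [ 0.4452 -0.313   0.087 ]
dial_grip [317.3 223.6] 0.29 [ 0.4333 -0.2917  0.087 ]
index_mark [372.9 190.3] 0.94 [ 0.4557 -0.2669  0.05  ]
[450.4697 214.197 ] 66 [ 0.4849 -0.256 ] [ 0.5027 -0.257 ] dir 1.98895528023419
[442.0104 226.2708] 96 [ 0.4847 -0.2627] [ 0.5024 -0.2655] dir 2.866386494113006
[397.5405 235.7297] 37 [ 0.4688 -0.2769] [ 0.4825 -0.2831] dir 1.933511861762291
[411.4353 246.3647] 170 [ 0.4774 -0.2781] [ 0.4933 -0.2847] dir 1.9145154172070047
[316.375  262.4583] 24 [ 0.4415 -0.3073] [ 0.4484 -0.3211] dir 2.234799111925854
[411.4667 275.95  ] 60 [ 0.4856 -0.2909] [ 0.5035 -0.3006] dir 3.0498947183683613
[372.36 298.84] 25 [ 0.4751 -0.3106] [ 0.4904 -0.3252] dir 2.126596607521546
[373.7679 339.1607] 56 [ 0.4873 -0.3296] [ 0.5057 -0.3489] dir 2.344343729977832
[465.4052 429.6466] 116 [ 0.5605 -0.353 ] [ 0.597  -0.3782] dir 2.770559886511644
```

View pics/w2.png

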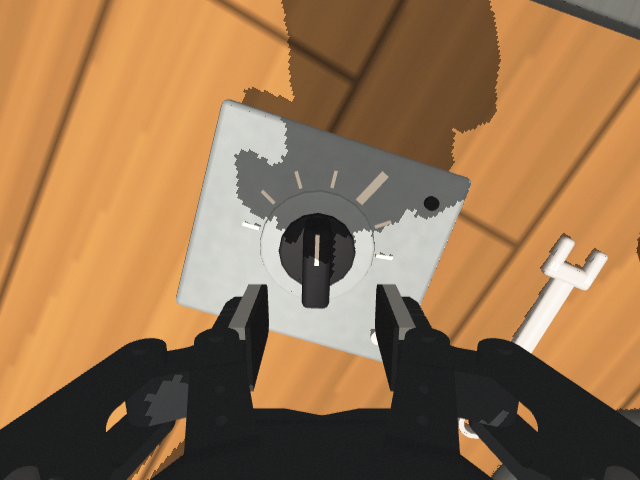

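Seen close up, the bar is upright in the image at (316,265) between the fingers, and the long tick runs (360,203) to (386,174). I'll compute the remaining angle and plan the descent.

Run:
```python
from h import *
c=cal("wrist")
a=lambda p,q,z:(lambda d:np.arctan2(d[1],d[0]))((onz("wrist",p,z,c)-onz("wrist",q,z,c))[:2])
print('ptr',a((317.5,235),(316.5,266),.094),'bar',a((317.5,228),(315.5,303),.094),'tick',a((386,174),(360,203),.05))
print(onz("wrist",(316.5,264),.094,c), telemetry.observe()['position'])
for xy in((250,225),(267,197),(298,180),(335,180),(373,188),(383,225),(383,257)): print(onz("wrist",xy,.05,c)[:2])
plan([.4455,-.3115,.071],[np.pi,0,2.07],3)
```

```text
ptr 2.044798112397034 bar 2.0500562172845207 tick 1.3695363457960268
[ 0.44251091 -0.3082183   0.094     ] [ 0.44721094 -0.31110032  0.12992851]
[ 0.40352379 -0.31994289]
[ 0.40473056 -0.30016937]
[ 0.41578131 -0.28278281]
[ 0.43428573 -0.27248602]
[ 0.45566933 -0.26584307]
[ 0.47217815 -0.28174663]
[ 0.48260601 -0.29873675]
[0.000,-0.001,0.020,0.000,0.000,0.003]
[0.000,-0.001,0.020,0.000,0.000,0.003]
[0.000,-0.001,0.020,0.000,0.000,0.003]
```

```bash
python3 -m inch '[[0.001,-0.001,0.02,0,0,0.009,0.5],[0,-0.001,0.02,0,0,0.009,0.5],[0,0,0.018,0,0,0.009,0.5],[0,0,0,0,0,0,0.5],[0,0,0,0,0,0,0.8]]' 30
python3 -m inch '[[0,0,0,0,0,0,1],[0,0,0,0,0,0,1],[0,0,0,0,0,0,1],[0,0,0,0,0,0,1]]' 40
```

```text
clock: 6.3
position: [0.4445, -0.3114, 0.0718]
tool_rot: [3.141, 0.0, 2.054]
force: [-1.1, 0.1, 0.3]
grip_width: 0.029
finger_force: 0.0
clock: 6.7
position: [0.4443, -0.312, 0.0723]
tool_rot: [3.141, 0.001, 2.053]
force: [-3.0, 0.0, 7.2]
grip_width: 0.013
finger_force: 39.7
```

```bash
python3 -m inch '[[0,0,0,0,0,0.1,1],[0,0,0,0,0,0.1,1],[0,0,0,0,0,0.1,1],[0,0,0,0,0,0.1,1],[0,0,0,0,0,0.1,1]]'
python3 -m inch '[[0,0,0,0,0,0.1,1],[0,0,0,0,0,0.1,1],[0,0,0,0,0,0,1],[0,0,0,0,0,0,1]]'
python3 - <<'E'
from h import *
c=cal("wrist"); im=grab_frame("wrist"); cv2.imwrite("pics/w3.png",cv2.resize(im[130:330,200:440,::-1],(720,600),interpolation=cv2.INTER_CUBIC))
E
```

```text
clock: 7.2
position: [0.4444, -0.312, 0.0723]
tool_rot: [3.14, 0.001, 1.549]
force: [-2.5, -0.5, 5.4]
grip_width: 0.0131
finger_force: 39.6
clock: 7.6
position: [0.4444, -0.312, 0.0723]
tool_rot: [3.14, 0.001, 1.353]
force: [-3.6, -2.5, 6.9]
grip_width: 0.0131
finger_force: 39.9
```

View pics/w3.png

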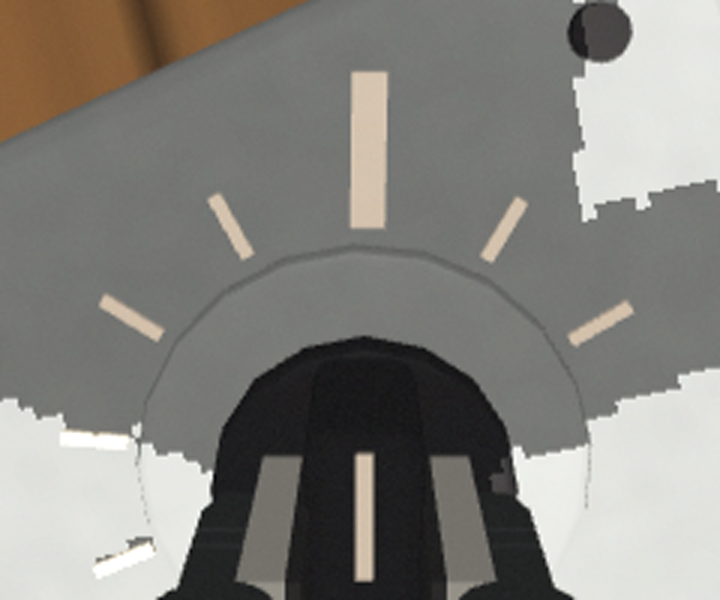

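The pointer lines up with the long tick: its line is at (365,515) and the tick is at (368,150) in the crop. I'll dwell, release and rise, then work out the hood's direction from the first pictures.

```bash
python3 -m inch '[[0,0,0,0,0,0,1],[0,0,0,0,0,0,0.5],[0,0,0,0,0,0,0.5],[0,0,0,0,0,0,0.5],[0,0,0,0,0,0,0.5]]'
python3 -m inch '[[0,0,-0.03,0,0,0,0.5],[0,0,-0.05,0,0,0,0.5],[0,0,-0.05,0,0,0,0.5],[0,0,-0.05,0,0,0,0.5],[0,0,-0.05,0,0,0,0.5]]'
python3 - <<'E'
from h import *
np.set_printoptions(precision=4,suppress=True)
for xy,z in(((201,74),.31),((303,57),.31),((213,148),.09),((302,131),.09)): print(onz("side",xy,z))
print('tris',*[tri([ray("side",a),ray("scene",b)]) for a,b in (((201,74),(545,148)),)])
s=telemetry.observe(); print(s['position'],s['tool_rot'],s['qpos'])
c=cal("side"); im=cv2.imread("pics/side0.png")
cv2.imwrite("pics/hood.png",np.hstack([cv2.resize(im[40:180,185:325],(400,400),interpolation=2),cv2.resize(cv2.imread("pics/scene0.png")[130:360,500:640],(243,400),interpolation=2)]))
plan([.5,0.0,.33],[np.pi,0,3.38],14)
E
```

```text
clock: 8.15
position: [0.4442, -0.3114, 0.0711]
tool_rot: [3.141, -0.0, 1.354]
force: [-0.4, 0.0, -0.1]
grip_width: 0.0427
finger_force: 0.0
clock: 8.65
position: [0.4436, -0.3113, 0.3032]
tool_rot: [-3.142, 0.0, 1.353]
force: [0.9, 0.4, -0.2]
grip_width: 0.0424
finger_force: 0.0
[0.3803 0.4429 0.31  ]
[0.6302 0.4764 0.31  ]
[0.3758 0.4388 0.09  ]
[0.6246 0.4692 0.09  ]
tris (array([0.3828, 0.4342, 0.3079]), np.float64(0.006658006527383739))
[ 0.4436 -0.3113  0.3032] [-3.1416  0.0001  1.3534] [ 0.0313  0.369   0.6352  1.7533 -0.2426  1.0986  0.5284]
[0.023,-0.001,-0.002,-0.000,0.000,-0.145]
[0.022,0.002,-0.002,-0.000,0.000,-0.145]
[0.022,0.006,-0.002,-0.000,0.000,-0.145]
[0.021,0.009,-0.002,-0.000,0.000,-0.145]
[0.019,0.012,-0.002,-0.000,0.000,-0.145]
[0.017,0.014,-0.002,-0.000,0.000,-0.145]
[0.015,0.017,-0.002,-0.000,0.000,-0.145]
[0.013,0.019,-0.002,-0.000,0.000,-0.145]
[0.010,0.020,-0.002,-0.000,0.000,-0.145]
[0.007,0.022,-0.002,-0.000,0.000,-0.145]
[0.004,0.022,-0.002,-0.000,0.000,-0.145]
[0.000,0.023,-0.002,-0.000,0.000,-0.145]
[-0.003,0.022,-0.002,-0.000,0.000,-0.145]
[-0.006,0.022,-0.002,-0.000,0.000,-0.145]
```

View pics/hood.png

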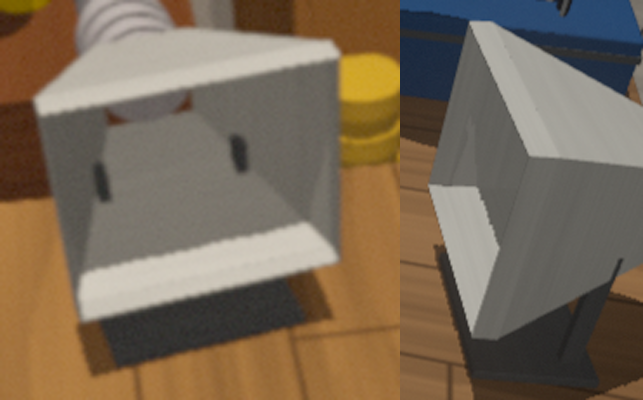

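The crop shows the mouth's four rim corners clearly in both cameras (side: about (200,75), (304,57), (214,148), (303,132)). Next I'll move above the rack, turning the tool to yaw 3.38.

```bash
python3 -m inch '[[0.023,-0.001,-0.002,0,0,-0.145,0.5],[0.022,0.002,-0.002,0,0,-0.145,0.5],[0.022,0.006,-0.002,0,0,-0.145,0.5],[0.021,0.009,-0.002,0,0,-0.145,0.5],[0.019,0.012,-0.002,0,0,-0.145,0.5]]'
python3 -m inch '[[0.017,0.014,-0.002,0,0,-0.145,0.5],[0.015,0.017,-0.002,0,0,-0.145,0.5],[0.013,0.019,-0.002,0,0,-0.145,0.5],[0.01,0.02,-0.002,0,0,-0.145,0.5],[0.007,0.022,-0.002,0,0,-0.145,0.5]]'
python3 -m inch '[[0.004,0.022,-0.002,0,0,-0.145,0.5],[0,0.023,-0.002,0,0,-0.145,0.5],[-0.003,0.022,-0.002,0,0,-0.145,0.5],[-0.006,0.022,-0.002,0,0,-0.145,0.5],[0,0,0,0,0,0,0.5]]'
python3 - <<'E'
from h import *
np.set_printoptions(precision=4,suppress=True)
for xy,z in(((540.3,142.6),.31),((576,219),.31),((517.3,236.4),.09),((541.5,324.4),.09)): print(onz("scene",xy,z))
s=telemetry.observe(); print(s['position'],s['tool_rot'],s['qpos'])
c=cal("wrist"); im=grab_frame("wrist"); cv2.imwrite("pics/w4.png",im[...,::-1])
for l,z in (("rack",0),("engraver",.133),("file",.133),("burnisher",.133)):
    for a in landmark_of(l,"wrist")[:2]: print(l,np.round(a['xy'],1),round(a['score'],2),onz("wrist",a['xy'],z,c))
E
```

```text
clock: 9.15
position: [0.4647, -0.1992, 0.3112]
tool_rot: [3.141, 0.0, 2.085]
force: [0.6, -0.5, -0.8]
grip_width: 0.0425
finger_force: 0.0
clock: 9.65
position: [0.4846, -0.0879, 0.3212]
tool_rot: [-3.142, 0.0, 2.809]
force: [-0.5, -0.7, -0.2]
grip_width: 0.0429
finger_force: 0.0
clock: 10.15
position: [0.5008, 0.003, 0.3291]
tool_rot: [3.141, 0.0, -2.891]
force: [0.1, 0.1, -0.4]
grip_width: 0.0427
finger_force: 0.0
[0.3802 0.4211 0.31  ]
[0.631 0.468 0.31 ]
[0.3766 0.423  0.09  ]
[0.6338 0.4671 0.09  ]
[0.5008 0.003  0.3291] [ 3.1407  0.0004 -2.8911] [-0.2294  0.2224  0.1281  1.7952 -0.0322  1.1256  1.7308]
rack [327.8 174.5] 0.65 [0.484  0.0074 0.    ]
engraver [325.2 268.7] 0.86 [0.5549 0.021  0.133 ]
file [239.3 266.1] 0.95 [ 0.5721 -0.0568  0.133 ]
burnisher [407.9 273.5] 0.84 [0.5405 0.0969 0.133 ]
burnisher [377.2 375.8] 0.17 [0.6531 0.1005 0.133 ]
```

View pics/w4.png

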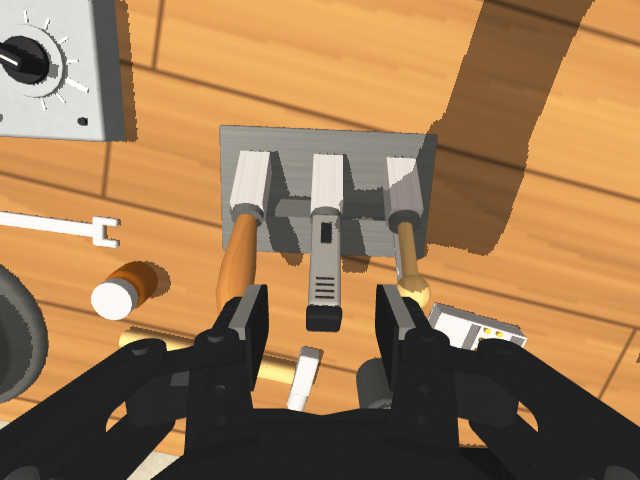

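The wrist view shows the engraver in the middle tube, its body running (327,215) to (324,330). The file is at left (237,265) and the burnisher at right (408,265). I'll fix the rack's yaw from its foot edge and plan the grasp.

Run:
```python
from h import *
np.set_printoptions(precision=4,suppress=True)
c=cal("wrist")
d=onz("wrist",(437,134),.01,c)-onz("wrist",(222,126),.01,c); print(np.linalg.norm(d),'yaw',np.arctan2(-d[0],d[1]))
psi=.21;T=np.radians(30);E=np.array([.554,.0215,.1335])
ro=R.from_euler('z',psi+np.pi)*R.from_euler('x',np.pi)*R.from_euler('y',-T); M=ro.as_matrix(); print(M)
e=ro.as_euler('xyz'); g=E+.022*M[:,2]; pre=g-.10*M[:,2]; print(pre,g,e)
u=np.array([np.sin(.698)*np.cos(psi),np.sin(.698)*np.sin(psi),np.cos(.698)]); print('draw dir in tool',M.T@u)
for x in(-.055,-.02,.02,.055): print(x,proj("wrist",E-x*u,c))
plan(pre,e,6)
```

```text
0.24752397474049329 yaw 0.2031722078167359
[[-0.847  -0.2085  0.489 ]
 [-0.1805  0.978   0.1042]
 [-0.5     0.     -0.866 ]]
[0.5159 0.0134 0.201 ] [0.5648 0.0238 0.1144] [ 3.1416  0.5236 -2.9316]
draw dir in tool [-0.9396  0.     -0.3421]
-0.055 [330.2677 326.1657]
-0.02 [330.4827 288.9611]
0.02 [330.7002 251.3334]
0.055 [330.8697 222.0041]
[-0.003,0.002,0.021,0.001,-0.087,0.005]
[-0.001,0.002,0.022,0.001,-0.087,0.005]
[0.001,0.002,0.022,0.001,-0.087,0.005]
[0.003,0.002,0.021,0.001,-0.087,0.005]
[0.004,0.002,0.021,0.001,-0.087,0.005]
[0.006,0.002,0.021,0.001,-0.087,0.005]
```

```bash
python3 -m inch '[[-0.003,0.002,0.021,0,-0.087,0.006,0.4],[-0.001,0.002,0.022,0,-0.087,0.006,0.4],[0.001,0.002,0.022,0,-0.087,0.006,0.4],[0.003,0.002,0.021,0,-0.087,0.006,0.4],[0.004,0.002,0.021,0,-0.087,0.006,0.4]]'
python3 -m inch '[[0.006,0.001,0.021,0,-0.087,0.006,0.4],[0,0,0,0,0,0,0.4],[0,0,0,0,0,0,0.4],[0,0,0,0,0,0,0.4]]'
python3 - <<'E'
from h import *
np.set_printoptions(precision=4,suppress=True)
s=telemetry.observe(); print(s['position'],s['tool_rot'],s['qpos'])
c=cal("wrist"); im=grab_frame("wrist"); cv2.imwrite("pics/w5.png",im[...,::-1])
for l in ("engraver","file","burnisher"):
    for a in landmark_of(l,"wrist")[:1]: print(l,np.round(a['xy'],1),round(a['score'],2),onz("wrist",a['xy'],.1335,c))
o=outline_of("engraver","wrist")[0]; m=o['region']; print(o['score'],o['rect'])
for r in range(int(o['rect'][1]),int(o['rect'][3]),25):
    x=np.where(m[r])[0]; print(r,x.min(),x.max(),x.mean()) if len(x) else 0
psi=.205; u=np.array([np.sin(.698)*np.cos(psi),np.sin(.698)*np.sin(psi),np.cos(.698)]);E=np.array([.5545,.0205,.1335])
for x in(-.055,0,.055): print(x,proj("wrist",E-x*u,c))
T=np.radians(30);ro=R.from_euler('z',psi+np.pi)*R.from_euler('x',np.pi)*R.from_euler('y',-T);plan(E+.022*ro.as_matrix()[:,2],ro.as_euler('xyz'),3)
E
```

```text
clock: 10.9
position: [0.5124, 0.0126, 0.2222]
tool_rot: [3.136, 0.439, -2.934]
force: [2.1, 1.4, -0.6]
grip_width: 0.051
finger_force: 0.0
clock: 11.3
position: [0.5135, 0.02, 0.2178]
tool_rot: [3.114, 0.458, -2.932]
force: [0.0, 0.8, -0.4]
grip_width: 0.051
finger_force: 0.0
[0.5135 0.02   0.2178] [ 3.114   0.4583 -2.9322] [-0.2041  0.2006  0.1098  2.2673 -0.4176  0.2411  2.0696]
engraver [304.4 238.9] 0.78 [0.5541 0.0205 0.1335]
file [178.5 239.6] 0.76 [ 0.5702 -0.0566  0.1335]
burnisher [425.6 238.3] 0.78 [0.5384 0.0962 0.1335]
0.61 [276.4, 139.1, 330.1, 329.2]
139 285 321 303.0
164 281 325 303.0
189 281 325 303.0
214 281 326 303.5
239 282 326 304.0
264 281 326 303.5
289 280 326 303.0
314 279 328 303.5
-0.055 [304.4912 328.31  ]
0 [304.255  239.3535]
0.055 [304.0336 155.9777]
[-0.000,-0.004,0.038,0.010,-0.022,0.001]
[0.001,-0.003,0.038,0.010,-0.022,0.001]
[0.001,-0.003,0.038,0.010,-0.022,0.001]
```

View pics/w5.png

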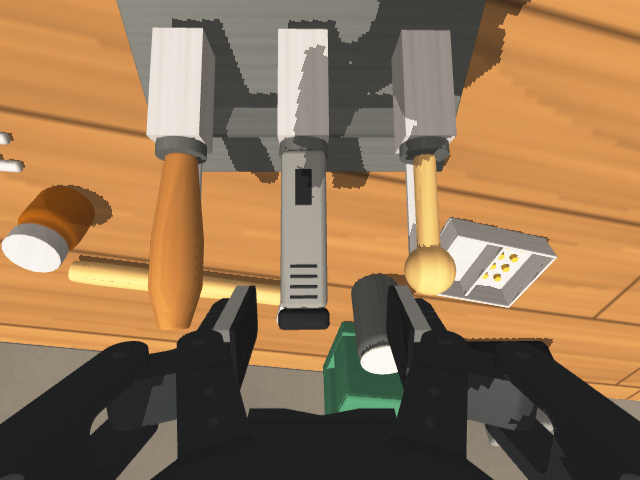

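The wrist view confirms the engraver between the fingers: its body is at (303,240), against a prediction of (304,239). Joint 6 is close to its limit at this tilt, so I'll use a smaller tilt of 12° and grip 15 mm further back on the body.

Run:
```python
from h import *
np.set_printoptions(precision=4,suppress=True)
psi=.205; u=np.array([np.sin(.698)*np.cos(psi),np.sin(.698)*np.sin(psi),np.cos(.698)]);E=np.array([.5542,.0205,.1335])
T=np.radians(12);ro=R.from_euler('z',psi+np.pi)*R.from_euler('x',np.pi)*R.from_euler('y',-T);z=ro.as_matrix()[:,2]
G=E+.015*u; e=ro.as_euler('xyz'); print(G+.022*z,e)
plan(G-.06*z,e,4); print('draw',ro.as_matrix().T@u)
```

```text
[0.5681 0.0234 0.1235] [ 3.1416  0.2094 -2.9366]
[-0.007,-0.002,0.007,0.007,0.062,0.002]
[-0.007,-0.002,0.007,0.007,0.062,0.002]
[-0.008,-0.002,0.006,0.007,0.062,0.002]
[-0.008,-0.002,0.006,0.007,0.062,0.002]
draw [-0.7879  0.     -0.6158]
```

```bash
python3 -m inch '[[-0.007,-0.002,0.007,0.007,0.062,0.002,0.4],[-0.007,-0.002,0.007,0.007,0.062,0.002,0.4],[-0.008,-0.002,0.006,0.007,0.062,0.002,0.4],[-0.008,-0.002,0.006,0.007,0.062,0.002,0.4],[0,0,0,0,0,0,0.4]]'
python3 - <<'E'
from h import *
np.set_printoptions(precision=4,suppress=True)
psi=.205; u=np.array([np.sin(.698)*np.cos(psi),np.sin(.698)*np.sin(psi),np.cos(.698)]);E=np.array([.5542,.0205,.1335])
T=np.radians(12);ro=R.from_euler('z',psi+np.pi)*R.from_euler('x',np.pi)*R.from_euler('y',-T);z=ro.as_matrix()[:,2]
s=telemetry.observe();print(s['position'],s['tool_rot'],s['qpos']); plan(E+.015*u+.022*z,ro.as_euler('xyz'),4)
E
```

```text
clock: 12.05
position: [0.5528, 0.0212, 0.2031]
tool_rot: [3.141, 0.208, -2.935]
force: [-0.2, -0.8, 0.0]
grip_width: 0.0515
finger_force: 0.0
[0.5528 0.0212 0.2031] [ 3.1414  0.2083 -2.9355] [-0.3732  0.3643  0.301   2.0053 -0.2305  0.5907  1.8542]
[0.000,-0.000,0.020,0.000,-0.000,0.000]
[0.000,-0.000,0.020,0.000,-0.000,0.000]
[0.000,-0.000,0.020,0.000,-0.000,0.000]
[0.000,-0.000,0.020,0.000,-0.000,0.000]
```

```bash
python3 -m inch '[[0,0,0.02,0,0,0,0.4],[0,0,0.02,0,0,0,0.4],[0,0,0.02,0,0,0,0.4],[0,0,0.021,0,0,0,0.4],[0,0,0,0,0,0,0.4]]'
python3 -m inch '[[0,0,0,0,0,0,1],[0,0,0,0,0,0,1],[0,0,0,0,0,0,1],[0,0,0,0,0,0,1],[0,0,0,0,0,0,1]]' 70
python3 -c "
from h import *
print(telemetry.observe()['qpos'].round(3))"
```

```text
clock: 12.55
position: [0.5663, 0.0238, 0.1221]
tool_rot: [3.14, 0.207, -2.937]
force: [-1.1, 0.3, -0.1]
grip_width: 0.0509
finger_force: 0.0
clock: 13.05
position: [0.5676, 0.0238, 0.1253]
tool_rot: [3.14, 0.211, -2.937]
force: [-5.5, -1.9, 9.5]
grip_width: 0.0272
finger_force: 69.6
[-0.304  0.506  0.221  2.032 -0.311  0.421  1.926]
```

The fingers stopped at 27 mm, so they hold the engraver. Next I draw it out along the tube.

```bash
python3 -m inch '[[-0.008,0,-0.006,0,0,0,1],[-0.016,0,-0.012,0,0,0,1],[-0.016,0,-0.012,0,0,0,1],[-0.016,0,-0.012,0,0,0,1],[-0.016,0,-0.012,0,0,0,1]]'
python3 -m inch '[[-0.012,0,-0.009,0,0,0,1],[0,0,0,0,0,0,1],[0,0,0,0,0,0,1]]'
python3 -c "
from h import *
print(telemetry.observe()['qpos'].round(3))"
```

```text
clock: 13.55
position: [0.6246, 0.0359, 0.1927]
tool_rot: [3.14, 0.207, -2.937]
force: [-0.0, 0.2, -2.1]
grip_width: 0.0274
finger_force: 68.7
clock: 13.85
position: [0.6348, 0.0381, 0.2033]
tool_rot: [3.14, 0.21, -2.937]
force: [-0.4, -1.2, -3.0]
grip_width: 0.0269
finger_force: 68.7
[-0.359  0.49   0.297  1.8   -0.258  0.675  1.852]
```

```bash
python3 -m inch '[[-0.005,0,-0.024,0,0,0,1],[-0.01,0,-0.048,0,0,0,1],[-0.01,0,-0.048,0,0,0,1],[0,0,0,0,0,0,1]]'
cat >> h.py <<'E'
b=np.array([-.154,.988,0]);Mo=np.array([.504,.450,.2]);k=np.array([0,0,1.])
FR=np.c_[.788*b+.616*k,np.cross(b,k),.616*b-.788*k]; FR=R.from_matrix(FR); FE=FR.as_euler('xyz'); FZ=FR.as_matrix()[:,2]
GF=Mo-.197*b+.022*FZ
E
python3 - <<'E'
from h import *
np.set_printoptions(precision=3,suppress=True)
s=telemetry.observe();print(s['position'],s['tool_rot'],s['qpos'],GF,FE)
plan(GF-.10*b+.08*k,FE,13)
E
```

```text
clock: 14.25
position: [0.6363, 0.0372, 0.3318]
tool_rot: [3.14, 0.218, -2.938]
force: [0.3, -0.4, -1.5]
grip_width: 0.0274
finger_force: 69.2
[0.636 0.037 0.332] [ 3.14   0.218 -2.938] [-0.408  0.359  0.36   1.65  -0.188  0.944  1.786] [0.532 0.269 0.183] [ 3.142 -0.663  1.725]
[0.006,0.011,0.004,-0.028,0.052,0.125]
[0.007,0.010,0.005,-0.028,0.052,0.125]
[0.008,0.009,0.006,-0.028,0.052,0.125]
[0.009,0.008,0.006,-0.028,0.052,0.125]
[0.009,0.007,0.007,-0.028,0.052,0.125]
[0.010,0.006,0.008,-0.028,0.052,0.125]
[0.010,0.004,0.008,-0.028,0.052,0.125]
[0.010,0.003,0.009,-0.028,0.052,0.125]
[0.010,0.001,0.009,-0.028,0.052,0.125]
[0.009,-0.000,0.010,-0.028,0.052,0.125]
[0.008,-0.002,0.010,-0.028,0.052,0.125]
[0.008,-0.003,0.011,-0.028,0.052,0.125]
[0.007,-0.004,0.011,-0.028,0.052,0.125]
```

```bash
python3 -m inch '[[0.006,0.011,0.004,-0.028,0.052,0.125,1],[0.007,0.01,0.005,-0.028,0.052,0.125,1],[0.008,0.009,0.006,-0.028,0.052,0.125,1],[0.009,0.008,0.006,-0.028,0.052,0.125,1],[0.009,0.007,0.007,-0.028,0.052,0.125,1]]'
python3 -m inch '[[0.01,0.006,0.008,-0.028,0.052,0.125,1],[0.01,0.004,0.008,-0.028,0.052,0.125,1],[0.01,0.003,0.009,-0.028,0.052,0.125,1],[0.01,0.001,0.009,-0.028,0.052,0.125,1],[0.009,0,0.01,-0.028,0.052,0.125,1]]'
python3 - <<'E'
from h import *
np.set_printoptions(precision=3,suppress=True)
s=telemetry.observe();print(s['position'],s['tool_rot'],s['qpos'])
plan(GF-.10*b+.08*k,FE,4)
E
```

```text
clock: 14.75
position: [0.5985, 0.0877, 0.2977]
tool_rot: [2.965, -0.118, 2.745]
force: [-0.3, 0.3, -1.3]
grip_width: 0.0271
finger_force: 69.1
clock: 15.25
position: [0.5636, 0.1397, 0.2713]
tool_rot: [3.006, -0.484, 2.143]
force: [-0.2, 0.2, -1.7]
grip_width: 0.0273
finger_force: 69.2
[0.564 0.14  0.271] [ 3.006 -0.484  2.143] [-0.38   0.533  0.447  1.664 -0.736  1.268  0.897]
[0.007,-0.000,0.006,-0.023,0.038,0.090]
[0.006,-0.001,0.006,-0.023,0.038,0.090]
[0.006,-0.001,0.006,-0.023,0.038,0.090]
[0.006,-0.002,0.007,-0.023,0.038,0.090]
```

```bash
python3 -m inch '[[0.007,0,0.006,-0.023,0.038,0.09,1],[0.006,-0.001,0.006,-0.023,0.038,0.09,1],[0.006,-0.001,0.006,-0.023,0.038,0.09,1],[0.006,-0.002,0.007,-0.023,0.038,0.09,1],[0,0,0,0,0,0,1]]'
python3 - <<'E'
from h import *
np.set_printoptions(precision=3,suppress=True)
s=telemetry.observe();print(s['position'],s['tool_rot'],s['qpos'])
plan(GF,FE,5)
rs={}
for n in("scene","side"):
    im=grab_frame(n); cv2.imwrite(f"pics/{n}6.png",im[...,::-1])
    for l in("engraver","bit_tip","mouth"):
        r=landmark_of(l,n); print(n,l,[(a['xy'].round(1) if hasattr(a['xy'],'round') else a['xy'],round(a['score'],2)) for a in r[:2]])
        if r: rs.setdefault(l,[]).append(ray(n,r[0]['xy']))
for l in rs:
    if len(rs[l])>1: print(l,tri(rs[l]))
A=R.from_euler('xyz',s['tool_rot']); G=np.array(s['position'])-.022*A.as_matrix()[:,2]; bit=A.apply([.788,0,.616]); print('pred origin',G+.015*bit,'tip',G+.142*bit,'bit',bit)
E
```

```text
clock: 15.75
position: [0.547, 0.1702, 0.2626]
tool_rot: [3.141, -0.662, 1.73]
force: [-0.3, -0.5, -1.9]
grip_width: 0.0273
finger_force: 69.1
[0.547 0.17  0.263] [ 3.141 -0.662  1.73 ] [-0.367  0.533  0.45   1.779 -0.937  1.244  0.696]
[0.006,0.000,0.025,-0.000,0.000,0.001]
[0.006,0.000,0.025,-0.000,0.000,0.001]
[0.006,0.000,0.025,-0.000,0.000,0.001]
[0.006,0.000,0.025,-0.000,0.000,0.001]
[0.006,0.000,0.025,-0.000,0.000,0.001]
scene engraver [([389.6, 178.0], 0.79)]
scene bit_tip [([464.5, 185.4], 0.85), ([196.4, 231.2], 0.6)]
scene mouth [([540.7, 230.2], 0.67), ([313.0, 264.1], 0.4)]
side engraver [([287.4, 150.1], 0.63), ([292.1, 223.1], 0.18)]
side bit_tip []
side mouth []
engraver (array([0.543, 0.169, 0.284]), np.float64(0.00035985196525930457))
pred origin [0.547 0.172 0.28 ] tip [0.527 0.297 0.28 ] bit [-0.158  0.988 -0.002]
```

View pics/side6.png

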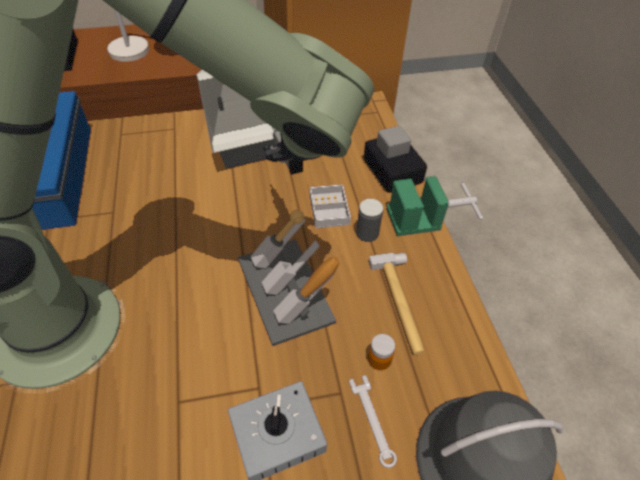

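In the side view the engraver's cap is at (297,165) in the gripper and the middle tube is empty. The other tools are in place and the dial pointer (278,402) is still at the long tick. I'll advance to the mouth.

```bash
python3 -m inch '[[0.006,0,0.025,0,0,0,1],[0.006,0,0.025,0,0,0,1],[0.006,0,0.025,0,0,0,1],[0.006,0,0.025,0,0,0,1],[0.005,0,0.02,0,0,0,1]]'
python3 -m inch '[[0,0,0,0,0,0,1],[0,0,0,0,0,0,1],[0,0,0,0,0,0,1]]'
python3 - <<'E'
from h import *
np.set_printoptions(precision=3,suppress=True)
s=telemetry.observe();print(s['position'],s['tool_rot'],s['qpos'])
A=R.from_euler('xyz',s['tool_rot']); G=np.array(s['position'])-.022*A.as_matrix()[:,2]; bit=A.apply([.788,0,.616]); tip=G+.142*bit; print('pred origin',G+.015*bit,'tip',tip,'bit',bit,proj("scene",tip),proj("scene",G+.015*bit))
d=tip-Mo; print('tip rel mouth',d@b,d@np.array([-.988,-.154,0]),d[2])
im=grab_frame("scene"); cv2.imwrite("pics/scene7.png",im[...,::-1])
for l in("engraver","bit_tip","mouth"): print(l,[(np.round(a['xy'],1),round(a['score'],2)) for a in landmark_of(l,"scene")[:2]])
E
```

```text
clock: 16.65
position: [0.5327, 0.2669, 0.1862]
tool_rot: [3.137, -0.661, 1.737]
force: [0.1, 0.7, -0.2]
grip_width: 0.0278
finger_force: 69.2
clock: 16.95
position: [0.5338, 0.265, 0.1875]
tool_rot: [3.135, -0.661, 1.735]
force: [0.2, -0.1, -0.9]
grip_width: 0.0269
finger_force: 69.1
[0.534 0.265 0.187] [ 3.135 -0.661  1.735] [-0.477  0.612  0.366  1.861 -1.08   1.045  0.733]
pred origin [0.533 0.266 0.205] tip [0.513 0.392 0.204] bit [-0.16   0.987 -0.003] [511.135 225.228] [440.043 220.231]
tip rel mouth -0.058846795614629265 -3.507737378165185e-05 0.004468728823481427
engraver [(array([438.3, 220.2]), 0.8), (array([156.6, 277.3]), 0.74)]
bit_tip [(array([509.7, 227. ]), 0.77)]
mouth [(array([543.7, 229.9]), 0.9)]
```

View pics/scene7.png

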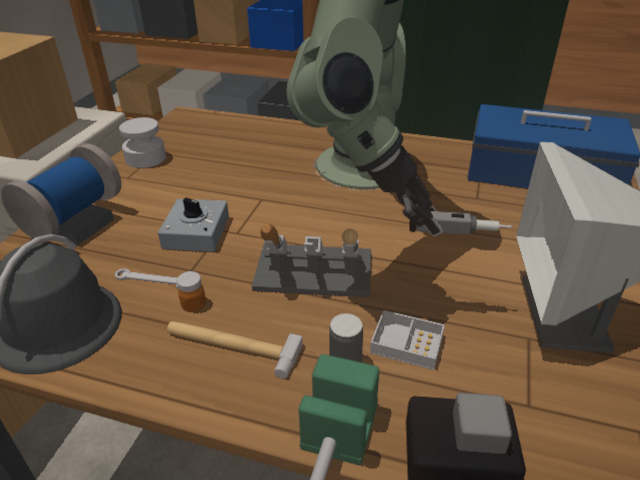

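The scene shows the engraver held level, bit tip at (510,227), pointing at the hood's mouth centre (544,230), and touching nothing. I'll settle briefly and hand it in.

```bash
python3 -m inch '[[0,0,0,0,0,0,1],[0,0,0,0,0,0,1],[0,0,0,0,0,0,1]]'
python3 -c "
from h import *
print(abs(telemetry.observe()['qd']).max()); print(bot.job_done())"
```

```text
clock: 17.45
position: [0.5332, 0.2657, 0.1871]
tool_rot: [3.137, -0.661, 1.735]
force: [0.4, 0.2, -1.7]
grip_width: 0.027
finger_force: 69.1
0.0029166515565510987
the job is handed in; nothing more can be done
None
```

The dial is at the long tick and the engraver is held level and still, its bit pointing at the hood's mouth with the tip about 6 cm before it. I handed the job in at about 17.5 s of robot time; no verdict came back.

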